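Pull the deep roll box out of the takeaway stack

ROBOT

A 6-joint arm with a two-finger parallel gripper is mounted at the origin on the work surface. World frame = base frame: x ahead of the robot, y to its left, z up, the work surface at z = 0. Lengths are in m, angles in rad, forces in N, time in s.
With the tool pointing down it reaches from about 0.375 to 0.75 m from the base axis. Payload 9 kg.
Tool frame: the origin (TCP) lies at the very end of the fingers, on their centre line; the grasp point (between the pads) lies 19 mm behind it (manip.grasp_offset is the distance from the TCP to the grasp point, in m); z points along the fingers, y is the line along which they close (so a half turn about z gives the same grasp; the last joint's range is limited). The gripper opens to 85 mm and grips with 20 to 120 N. Pads are 22 mm wide; open, the fingers measure 114 mm over their backs; the gripper's body (76 mm by 85 mm) begins 54 mm behind the grasp point. The pads swing forward as they close: fully open they stand 13 mm farther back than shut.
Start: joints at [0.991, 0.104, 0.097, 1.564, 0, 1.353], TCP at [0.212, 0.561, 0.198] pointing down, gripper open.
Joint ranges: [-2.99, 2.99], [-0.84, 1.86], [-1.1, 1.16], [-1.84, 2.11], [-1.51, 1.56], [-3.14, 3.14]. Speed limits (rad/s): [2.22, 2.22, 2.57, 3.14, 3.14, 3.14].

INTERFACE

Orientations are given as a rotation vector (axis times angle).
In Python, from rig import manip gives the robot as it stands.
- The arm moves only by the shell command python3 -m creep 'ROWS' [FORCE]. ROWS is JSON, a list that holds one entry, the list of rows, each a list of 7 numbers: the shift along the tool's x, y, z in m, then the turn, a rotation vector about the tool's x, y, z in degrees, then the opening, from 0 (shut) to 1 (fully open). In form: [[[tx, ty, tz, ax, ay, az, jaw], ...]]. A call has 1 to 8 rows; each row is the pose to reach, as a shift and turn from the pose commanded when the call began, along the tool's axes at that moment; what a row does not reach only later rows make up. A row lasts 1/10 s, in which the tool goes at most 50 mm and 8.59 degrees, less where a joint would pass 70% of its speed; a pose out of reach is approached as far as the arm can. A call with a gripper value outside its range is refused whole. The fingers move at their own pace and stop on an object; FORCE is the grip in N (left out, the last holds). Time passes only in rows, so rows that repeat a pose let the fingers close. It gives the time, the measured TCP pose, the force, the opening and the grip force at its end, in the units of the state.
- manip.read_state(): the state, without advancing time (a new reading comes with each control period).
- manip.grab_frame(name): name is "scene" or "top"; returns (picture, depth): 480x640x3 uint8, blue, green, red; 480x640 float32, m along the optical axis (not along the pixel's ray), 0 where there is no reading.
- manip.camera_model(name): a dict with "intrinsics" (3x3 intrinsics, pixels), "pose" (4x4, takes a point from camera to world coordinates). Camera axes: x right, y down, z forward; pixel columns grow to the right and rows downward; lengths in m; the calibration is good to about 2 mm. A picture is of the moment at which its call begins. camera_model takes no time and is no camera call.
- manip.job_done(): hands the job in; it is judged then, once.
Trained networks look in the newest picture that a camera, given by its name, has taken for a name from the list of things; names that differ only in an ending like _2 or _b are one class to them, and where a whole thing is asked for, a point or a joint stands for the part that bears it (a point fixed in the world has none). Each returns a list of dicts, best first, with "score" (0 to 1); they miss things now and then, are a little off and sometimes report something else, mostly with a low value. They report only what shows in the picture. A call takes as long as a camera call. They do not tell look-alikes from the thing itself.
- manip.search_frame(camera, thing): "at" ([x, y, z] in m, in world coordinates, good to about 4 mm: the middle of the surface that is visible of it).
- manip.place_of(camera, thing): "at" ([x, y, z] in m, in world coordinates, good to about 4 mm: a listed point, or the origin of a listed thing).
The state is a dict: "time_s": time; "joint_pos": joint angles; "joint_velocities": joint speeds; "effort": joint torques, N m; "tcp_pos": TCP position; "eef_rot": TCP orientation; "wrist_force": force on the tool from outside, world axes, zero at the start; "torque": the same for the moment, N m; "finger_gap": opening from 0.0 (shut) to 1.0 (fully open); "finger_force": force on a finger pad.
Only numpy, scipy, OpenCV 4.12 (cv2) and the standard library are available. Lean on these libraries where they do the work, as an engineer would, in place of code of your own. Each camera call takes 0.05 s, during which the arm holds its last target. There are 200 camera calls.

TASK

The deep sushi box in the middle of the stack of three is for a guest eating here. Lift the top box off and set it aside on the clear worktop, move the deep box to the middle of the dark wooden serving board, lying along the board, and then put the top box back squarely on the bottom box, which stays where it is. Keep the boxes level and set them down; do not drop them.

Things in the scene. Friction and masses are not known exactly. Their poses are not given: they have to be found in the camera images.
- upper_center (a point): Closed rigid takeaway sushi box, black tray, flat clear lid, 40 mm high, 165 mm long (x), 56 mm wide (y), about 150 g. Point: its centre, 20 mm above its underside; z up; either way round is the same. At the start the top box of the stack of three.
- deep_center (a point): Closed rigid takeaway sushi box, black tray, flat clear lid, 50 mm high, 165 mm long (x), 56 mm wide (y), about 190 g. Point: its centre, 25 mm above its underside; z up; either way round is the same. The deep box, at the start in the middle of the stack of three, lying roughly lined up on the bottom box.
- lower_center (a point): Closed rigid takeaway sushi box, black tray, flat clear lid, 40 mm high, 165 mm long (x), 56 mm wide (y), about 150 g. Point: its centre, 20 mm above its underside; z up; either way round is the same. The bottom box of the stack of three on the worktop (height 0). Between it and the serving board the worktop is clear, with room for a box. The farther stack of only two boxes, the bottle and the jar play no part.
- board_top (a point): Serving board of dark wood on two low feet, fixed, 230 mm long (x), 130 mm wide (y), flat top without a rim, 20 mm above the worktop. This point is the centre of its top face; x along its length, z up. Stack and board lie to the left and right of the robot's middle, either way round, each pointing roughly away from the robot.
There are look-alikes about, which are no part of the job. What is shaped like the part that bears lower_center but red is not meant.

How it is judged:
On the way, in this order (a step that is already met when the one before it is completed fails the run):
1. the top box has been set aside and let go, with the deep box still on the bottom box (horizontal distance between upper_center and lower_center above 0.06 m and height (world z) of upper_center below 0.05 m and angle between upper_center's own z axis and vertical below 0.1 rad and contact force between the fingers and upper below 0.3 N and linear speed of upper below 0.03 m/s and horizontal distance between deep_center and lower_center below 0.03 m and z of deep_center in the frame of lower_center above 0.035 m), for 0.2 s.
2. the deep box lies on the serving board and is let go (horizontal distance between deep_center and board_top below 0.03 m and angle between the x axis of deep_center and the x axis of board_top, either way round below 0.26 rad and z of deep_center in the frame of board_top between 0.018 and 0.032 m and angle between deep_center's own z axis and vertical below 0.1 rad and contact force between the fingers and deep below 0.3 N and linear speed of deep below 0.03 m/s), for 0.2 s.
At the end, for the whole second after the job is handed in: Deep box level on the serving board, centres within 30 mm, lengths within 15 degrees; top box level on the bottom box, centred within 20 mm and within 11 degrees; bottom box within 30 mm of its start; all at rest and let go (all of step 2 and horizontal distance between upper_center and lower_center below 0.02 m and angle between the x axis of upper_center and the x axis of lower_center, either way round below 0.2 rad and z of upper_center in the frame of lower_center between 0.033 and 0.047 m and angle between each of upper_center, lower_center's own z axis and vertical below 0.1 rad and distance of lower_center from where it was at the start of the episode below 0.03 m and contact force between the fingers and upper below 0.3 N and linear speed of each of upper, lower below 0.03 m/s); the robot touches nothing.
It fails at once if a box of the stack is dropped (falls free by more than about 25 mm) ((linear speed of upper above 0.7 m/s and contact force between the fingers and upper below 0.05 N) or (linear speed of deep above 0.7 m/s and contact force between the fingers and deep below 0.05 N)).
It fails at once if a box of the stack is tipped by more than 35 degrees (angle between any of upper_center, deep_center, lower_center's own z axis and vertical above 0.6 rad).
It also fails if it takes over 70 s, if anything falls off the work surface, if the arm or the gripper's body presses on something with over 40 N, if the wrist force passes 120 N, or if a joint passes its speed limit or range.

## Working session

There is one attempt and no reset: what is moved stays moved. The work goes in short steps, Python scripts to look and compute and a shell command to move; the robot and the scene stay as the last step left them, time stands still between calls to the robot, and variables do not carry over. Pictures are saved under pics/ and viewed, at most 10 in all, crops included, and the job is handed in when it is done.

```bash
mkdir -p pics; python3 - <<'E'
from rig import manip
import cv2,numpy as np
for c in("scene","top"):
    im,d=manip.grab_frame(c);cv2.imwrite(f"pics/{c}0.png",im)
    m=manip.camera_model(c);print(c,np.round(m["pose"],3).tolist(),np.round(m["intrinsics"],1).tolist())
    for t in("upper_center","deep_center","lower_center","board_top"):
        for r in manip.place_of(c,t)[:4]:
            p=np.linalg.inv(m["pose"])@np.r_[r["at"],1];u=m["intrinsics"]@p[:3];u=u/u[2]
            print(t,np.round(r["at"],3),round(r["score"],2),u[:2].astype(int))
s=manip.read_state();print({k:np.round(v,3).tolist() for k,v in s.items()})
E
```

```text
scene [[-0.267, 0.777, -0.57, 0.991], [0.964, 0.216, -0.157, 0.089], [0.001, -0.592, -0.806, 0.768], [0.0, 0.0, 0.0, 1.0]] [[490.1, 0.0, 319.2], [0.0, 490.1, 226.2], [0.0, 0.0, 1.0]]
upper_center [ 0.553 -0.222  0.112] 0.7 [211 214]
deep_center [ 0.546 -0.223  0.062] 0.92 [216 229]
lower_center [ 0.548 -0.227  0.02 ] 0.71 [218 242]
lower_center [ 0.489 -0.4    0.018] 0.63 [148 199]
board_top [0.499 0.226 0.024] 0.68 [468 275]
top [[0.002, -0.997, 0.074, 0.444], [-1.0, -0.001, 0.009, -0.067], [-0.009, -0.074, -0.997, 1.057], [0.0, 0.0, 0.0, 1.0]] [[532.2, 0.0, 307.6], [0.0, 532.2, 249.6], [0.0, 0.0, 1.0]]
upper_center [ 0.549 -0.218  0.106] 0.81 [396 230]
deep_center [ 0.548 -0.219  0.064] 0.53 [393 233]
lower_center [ 0.494 -0.4    0.019] 0.62 [483 263]
board_top [0.5   0.225 0.019] 0.62 [163 259]
{'time_s': 0.5, 'joint_pos': [0.991, 0.104, 0.097, 1.564, -0.0, 1.353], 'joint_velocities': [0.002, -0.0, 0.001, -0.001, 0.001, -0.0], 'effort': [-0.003, -55.627, 50.339, 0.001, -0.0, -0.0], 'tcp_pos': [0.212, 0.561, 0.198], 'eef_rot': [0.565, 3.09, 0.0], 'wrist_force': [-0.664, -0.674, -0.417], 'torque': [0.011, -0.057, 0.043], 'finger_force': 0.0, 'finger_gap': 1.001}
```

View pics/scene0.png

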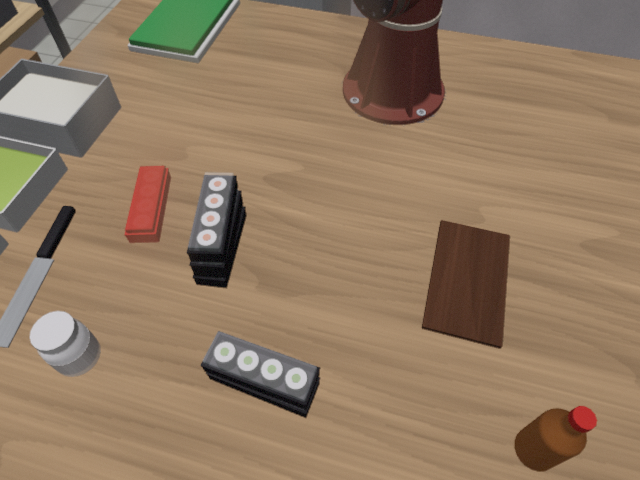

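View pics/top0.png

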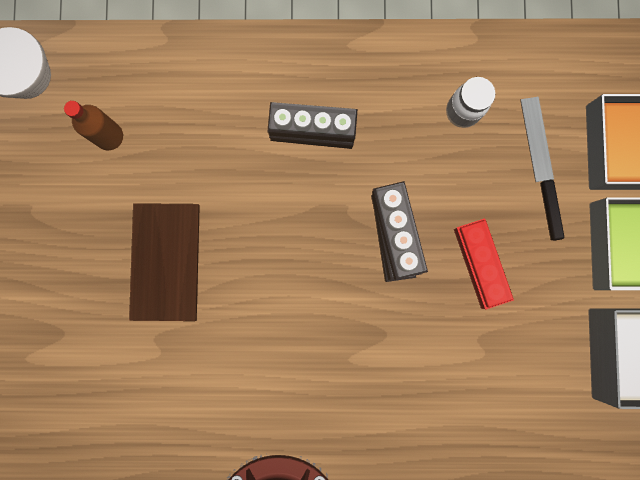

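Top view: the stack of three is at (399,230) (scene (215,225)). The other candidates are the red single box at (483,263) and the two-box stack with green rolls at (312,125). Only the first is black and three layers high, so it fits. The board is at (164,262). Next I'll measure the yaws and confirm with a crop.

```bash
cat > h.py <<'E'
from rig import manip
import cv2,numpy as np
def cloud(c):
    im,d=manip.grab_frame(c);m=manip.camera_model(c);K=m["intrinsics"];T=np.array(m["pose"])
    v,u=np.mgrid[:480,:640];P=np.stack([(u-K[0][2])/K[0][0]*d,(v-K[1][2])/K[1][1]*d,d],-1)
    W=P@T[:3,:3].T+T[:3,3];W[d==0]=np.nan
    return im,W
def rect(p):
    (x,y),(w,h),a=cv2.minAreaRect((p[:,:2]*1000).astype(np.float32))
    if w<h:w,h,a=h,w,a+90
    return np.round([x,y,w,h,(a+90)%180-90],1)
def near(W,x,y,r,z0,z1):
    return W[(np.hypot(W[...,0]-x,W[...,1]-y)<r)&(W[...,2]>z0)&(W[...,2]<z1)]
def yawtool():
    s=manip.read_state();R=cv2.Rodrigues(np.array(s["eef_rot"]))[0]
    return s,R
E
python3 - <<'E'
from h import *
for c in("scene","top"):
    im,W=cloud(c)
    if c=="scene":cv2.imwrite("pics/crop.png",cv2.resize(im[150:310,120:280],None,fx=3.7,fy=3.7,interpolation=cv2.INTER_CUBIC))
    p=near(W,.548,-.22,.11,.122,.14);print(c,"top",len(p),rect(p),np.median(p[:,2]))
    hsv=cv2.cvtColor(im,cv2.COLOR_BGR2HSV);B=W.copy()
    p=near(B,.5,.225,.16,.013,.03);print("board",len(p),rect(p),np.median(p[:,2]))
    for a,b in((.006,.034),(.046,.084),(.096,.124)):
        p=near(W,.55,-.22,.105,a,b);q=p[:,:2]*1000
        print(a,len(p),rect(p) if len(p)>5 else'')
        # +y side faces: RANSAC-like line fit of points by cv2.fitLine along the length
        if len(p)>20:
            l=np.array([np.cos(.24),np.sin(.24)]) 
            best=None
            for th in np.radians(np.arange(-5,30,.5)):
                n=np.array([-np.sin(th),np.cos(th)]);t=np.array([np.cos(th),np.sin(th)])
                e=np.percentile(q@n,97);f=np.percentile(q@t,97)
                k=(abs(q@n-e)<2).sum()+(abs(q@t-f)<2).sum()
                if best is None or k>best[0]:best=(k,np.degrees(th),e,f,n*(e-28)+t*(f-82.5))
            print("  fit",best)
E
```

```text
scene top 2452 [ 549.4 -218.5  162.8   52.8   13.5] 0.12851667511682707
board 8492 [ 4.985e+02  2.270e+02  2.327e+02  1.306e+02 -3.000e-01] 0.01854707443293402
0.006 482 [ 546.5 -221.4  167.3   57.7    7.4]
  fit (np.int64(402), np.float64(8.5), np.float64(-272.07273062578986), np.float64(590.3688553479103), array([ 546.64392806, -221.70889431]))
0.046 858 [ 548.9 -218.6  168.7   58.8   10.1]
  fit (np.int64(687), np.float64(11.0), np.float64(-291.4340499951446), np.float64(580.1289017662731), array([ 549.43694741, -218.61307598]))
0.096 766 [ 549.8 -218.3  167.9   58.1   13.4]
  fit (np.int64(499), np.float64(13.5), np.float64(-312.1708581935158), np.float64(566.4807044262715), array([ 550.0195888 , -217.78885866]))
top top 2733 [ 549.3 -221.4  160.8   53.    14. ] 0.12938720956299687
board 7785 [497.6 224.6 230.4 132.   -0.6] 0.019768054735876728
0.006 147 [ 539.7 -244.2  169.3  126.1  -40.9]
  fit (np.int64(90), np.float64(8.5), np.float64(-274.337657265698), np.float64(530.6704672480835), array([ 487.93605268, -232.77292628]))
0.046 272 [ 534.2 -198.8  171.5   51.5   29.2]
  fit (np.int64(224), np.float64(11.0), np.float64(-293.7477394753197), np.float64(564.6178631307223), array([ 534.65236301, -223.84390216]))
0.096 461 [ 549.7 -221.7  167.6   59.4   13.6]
  fit (np.int64(246), np.float64(14.0), np.float64(-318.82866680086585), np.float64(562.1268862623774), array([ 549.28536647, -220.49412764]))
```

View pics/crop.png

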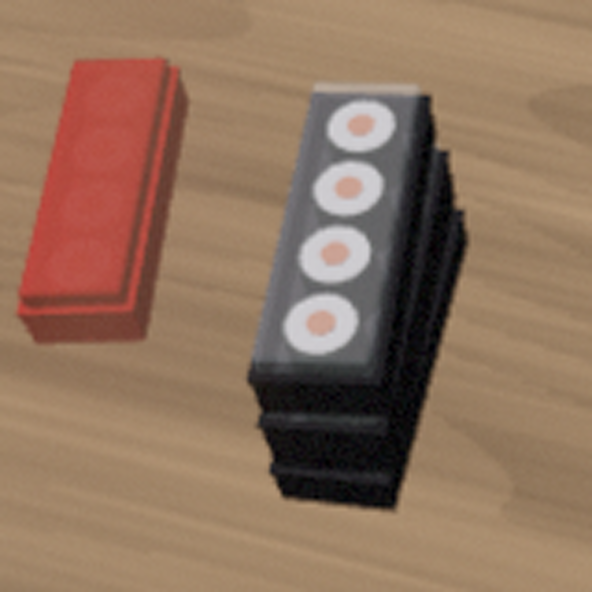

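The crop confirms it: the black stack of three has slightly twisted layers, with yaws of about 13.7°, 11° and 8.5°, and the red box sits apart to the left. Next is a helper to work out the rows.

```bash
cat > go.py <<'E'
import sys;from h import *
x,y,z,yaw=map(float,sys.argv[1:5])
s,R=yawtool();a=np.radians(yaw)
T=np.array([[np.cos(a),np.sin(a),0],[np.sin(a),-np.cos(a),0],[0,0,-1]])
D=[cv2.Rodrigues(R.T@M)[0].ravel() for M in(T,T@np.diag([-1,-1,1]))]
d=min(D,key=np.linalg.norm)
print("shift",np.round(R.T@(np.array([x,y,z])-s["tcp_pos"]),4),"turn",np.round(np.degrees(d),2),
 "t",round(s["time_s"],2),"j",np.round(s["joint_pos"],2),"F",np.round(s["wrist_force"],1),"gap",round(s["finger_gap"],3),round(s["finger_force"],1))
E
python3 go.py .5495 -.22 .198 13.7
```

```text
shift [-5.918e-01 -6.113e-01  2.000e-04] turn [  0.     0.   -34.43] t 0.6 j [ 0.99  0.1   0.1   1.56 -0.    1.35] F [0.1 0.7 0.4] gap 1.002 0.0
```

```bash
python3 -m creep '[[[-0.02,-0.02,0,0,0,-1,1],[-0.05,-0.05,0,0,0,-3,1],[-0.08,-0.08,0,0,0,-5,1],[-0.11,-0.115,0,0,0,-7,1],[-0.14,-0.145,0,0,0,-9,1],[-0.17,-0.175,0,0,0,-11,1],[-0.2,-0.205,0,0,0,-13,1],[-0.22,-0.225,0,0,0,-14,1]]]' 40; python3 go.py .5495 -.22 .198 13.7
```

```text
time_s: 1.4
tcp_pos: [0.3393, 0.2708, 0.1984]
eef_rot: [0.184, 3.135, 0.0]
wrist_force: [0.7, 0.3, 0.2]
finger_gap: 1.001
finger_force: 0.0
shift [-0.2662 -0.4629  0.0006] turn [ -0.     0.06 -20.42] t 1.4 j [ 0.37 -0.41 -0.37  1.61 -0.    0.49] F [0.7 0.3 0.2] gap 1.001 0.0
```

```bash
python3 -m creep '[[[-0.02,-0.035,0,0,0,-2,1],[-0.045,-0.075,0,0,0,-4,1],[-0.07,-0.115,0,0,0,-6,1],[-0.09,-0.155,0,0,0,-8,1],[-0.115,-0.195,0,0,0,-10,1],[-0.14,-0.235,0,0,0,-12,1],[-0.16,-0.275,0,0,0,-14,1],[-0.18,-0.31,0,0,0,-15,1]]]' 40; python3 go.py .5495 -.22 .17 13.7
```

```text
time_s: 2.2
tcp_pos: [0.4814, -0.0584, 0.1984]
eef_rot: [-0.227, 3.133, -0.0]
wrist_force: [0.8, -0.1, 0.2]
finger_gap: 1.0
finger_force: 0.0
shift [-0.0441 -0.1697  0.0284] turn [-0.02  0.03 -5.41] t 2.2 j [-0.39 -0.25 -0.24  1.58  0.   -0.54] F [ 0.8 -0.1  0.2] gap 1.0 0.0
```

```bash
python3 -m creep '[[[-0.01,-0.035,0.005,0,0,-1,1],[-0.02,-0.075,0.01,0,0,-2,1],[-0.03,-0.11,0.015,0,0,-3.5,1],[-0.038,-0.14,0.02,0,0,-4.5,1],[-0.044,-0.16,0.025,0,0,-5.4,1],[-0.044,-0.17,0.028,0,0,-5.4,1],[-0.044,-0.17,0.028,0,0,-5.4,1],[-0.044,-0.17,0.028,0,0,-5.4,1]]]' 40; python3 go.py .5495 -.22 .095 13.7
python3 - <<'E'
from h import *
im,W=cloud("top");cv2.imwrite("pics/t1.png",cv2.resize(im[160:340,300:540],None,fx=3,fy=3))
E
```

```text
time_s: 3.0
tcp_pos: [0.5486, -0.2172, 0.1704]
eef_rot: [0.374, -3.119, -0.001]
wrist_force: [0.8, 0.7, -0.0]
finger_gap: 1.0
finger_force: 0.0
shift [-0.0002 -0.003   0.0754] turn [ 0.02  0.   -0.03] t 3.0 j [-0.6   0.07  0.01  1.51  0.   -0.84] F [ 0.8  0.7 -0. ] gap 1.0 0.0
```

View pics/t1.png

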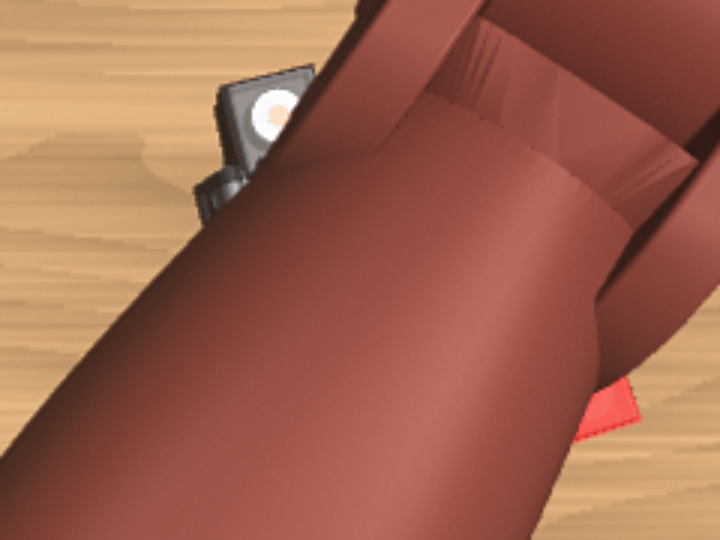

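The top view is mostly covered by the arm, but one finger shows at crop (220,195), just outside the box's left side. That is as expected, so I'll descend.

```bash
python3 -m creep '[[[0,-0.003,0.02,0,0,0,1],[0,-0.003,0.045,0,0,0,1],[0,-0.003,0.065,0,0,0,1],[0,-0.003,0.074,0,0,0,1],[0,-0.003,0.074,0,0,0,1],[0,-0.003,0.074,0,0,0,1]]]' 40; python3 go.py .5495 -.22 .096 13.7
python3 - <<'E'
from h import *
im,W=cloud("scene");cv2.imwrite("pics/s1.png",cv2.resize(im[130:310,100:340],None,fx=3,fy=3))
E
```

```text
time_s: 3.65
tcp_pos: [0.5501, -0.2207, 0.0975]
eef_rot: [-0.374, 3.118, -0.001]
wrist_force: [0.1, -0.0, 0.3]
finger_gap: 0.998
finger_force: 0.0
shift [0.0004 0.0008 0.0015] turn [-0.05  0.06 -0.  ] t 3.65 j [-0.6   0.08 -0.11  1.38  0.   -0.84] F [ 0.1 -0.   0.3] gap 0.998 0.0
```

View pics/s1.png

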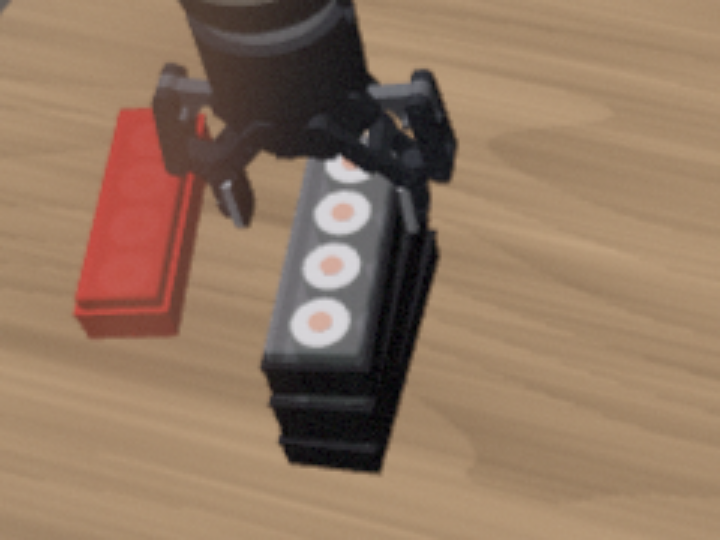

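```bash
python3 - <<'E'
from h import *
im,W=cloud("scene");m=manip.camera_model("scene");s,R=yawtool()
p=near(W,.548,-.22,.11,.122,.133);print(rect(p),len(p))
def pr(q):
    c=np.linalg.inv(m["pose"])@np.r_[q,1];u=np.array(m["intrinsics"])@c[:3];return ((u[:2]/u[2]-[100,130])*3).round(1)
y=R[:,1];x=R[:,0];t=np.array(s["tcp_pos"])
for o in(-.0425,.0425):
  for e in(-.011,.011): print(o,e,pr(t+y*o+x*e-R[:,2]*.013))
c=np.array([.5495,-.22,.13])
for o in(-.028,.028):print("box",pr(c+y*o),pr(c+y*o-np.array([0,0,.13])))
# finger points: near tips
for sgn in(-1,1):
  d=(W-t)@R; k=(abs(d[...,0])<.02)&(d[...,2]>-.03)&(d[...,2]<0.01)&(sgn*d[...,1]>.031)&(sgn*d[...,1]<.07)
  q=d[k];print(sgn,len(q),np.round(np.percentile(q,[2,50,98],axis=0)*1000,1).tolist() if len(q) else'')
E
```

```text
[ 553.2 -217.7  155.4   52.6   13.9] 2065
-0.0425 -0.011 [257.2 265.6]
-0.0425 0.011 [264.6 234.8]
0.0425 -0.011 [408.3 269.7]
0.0425 0.011 [413.4 238.8]
box [282.  228.9] [324.5 358.5]
box [382.6 231.6] [413.7 361. ]
-1 0 
1 12 [[-14.1, 31.0, -21.0], [0.8, 31.2, -17.5], [14.1, 31.7, -15.5]]
```

```bash
python3 - <<'E'
from h import *
im,W=cloud("scene");s,R=yawtool();t=np.array(s["tcp_pos"])
D=(W-t)@R*1000
for u,v in((240,218),(232,205),(228,190),(243,210),(410,222),(405,200),(420,215),(422,190),(240,240)):
  print((u,v),D[v//3+130,u//3+100].round(1),im[v//3+130,u//3+100])
E
```

```text
(240, 218) [-12.1 -41.7 -58.4] [48 52 65]
(232, 205) [-10.9 -44.8 -67. ] [93 93 99]
(228, 190) [-11.8 -43.1 -80.4] [72 73 87]
(243, 210) [ -6.6 -41.5 -56.8] [34 40 56]
(410, 222) [-11.8  48.3 -56.8] [98 93 93]
(405, 200) [-12.6  49.7 -77.8] [95 94 92]
(420, 215) [ -7.6  54.6 -59.6] [32 27 26]
(422, 190) [-10.   57.8 -82.3] [31 26 25]
(240, 240) [ 92.1 -97.9  96.9] [113 143 172]
```

```bash
python3 - <<'E'
from h import *
im,W=cloud("scene");s,R=yawtool();t=np.array(s["tcp_pos"])
D=(W-t)@R*1000
for u,v in((300,150),(280,140),(270,100),(270,60),(180,150),(440,150),(175,75),(425,75)):
  print((u,v),D[v//3+130,u//3+100].round(1),W[v//3+130,u//3+100].round(3))
k=(abs(D[...,0])<60)&(abs(D[...,1])<75)&(D[...,2]<-40)&(D[...,2]>-200)
for z in range(-150,-40,10):
  q=D[k&(abs(D[...,2]-z)<5)];print(z,len(q),np.percentile(q,[2,98],axis=0).round(0)[:,:2].tolist() if len(q) else'')
print(s["tcp_pos"],s["time_s"])
E
```

```text
(300, 150) [ -12.1    1.2 -113.1] [ 0.562 -0.217  0.21 ]
(280, 140) [ -11.5   -8.  -121.1] [ 0.563 -0.226  0.218]
(270, 100) [ -37.8    4.3 -177.1] [ 0.586 -0.208  0.275]
(270, 60) [ -38.1    9.7 -202.6] [ 0.585 -0.203  0.3  ]
(180, 150) [ -12.4  -60.3 -111. ] [ 0.576 -0.277  0.208]
(440, 150) [ -11.7   71.3 -115.4] [ 0.545 -0.149  0.213]
(175, 75) [   3.6  -57.1 -148.6] [ 0.56  -0.277  0.246]
(425, 75) [   7.9   65.5 -148.5] [ 0.527 -0.159  0.246]
-150 408 [[-14.0, -63.0], [10.0, 69.0]]
-140 425 [[-21.0, -64.0], [7.0, 70.0]]
-130 363 [[-21.0, -66.0], [6.0, 72.0]]
-120 284 [[-19.0, -68.0], [9.0, 73.0]]
-110 409 [[-19.0, -68.0], [13.0, 74.0]]
-100 361 [[-16.0, -69.0], [10.0, 74.0]]
-90 137 [[-15.0, -68.0], [7.0, 70.0]]
-80 74 [[-14.0, -53.0], [2.0, 58.0]]
-70 98 [[-13.0, -54.0], [7.0, 58.0]]
-60 96 [[-13.0, -54.0], [8.0, 58.0]]
-50 52 [[-13.0, -52.0], [7.0, 55.0]]
[ 0.55022794 -0.22123113  0.09739507] 3.85
```

The depth shows the fingertips about 45 mm higher than the reported TCP (z≈0.145), so they are still above the box. I'll close partly to separate pad swing from an offset in the TCP reading.

```bash
cat > tips.py <<'E'
from h import *
im,W=cloud("scene");s,R=yawtool();t=np.array(s["tcp_pos"]);D=(W-t)@R*1000
k=(abs(D[...,0])<18)&(D[...,2]>-130)&(W[...,2]>.0)
import sys;w=float(sys.argv[1]) if len(sys.argv)>1 else 30
for n,c in(("L",(D[...,1]<-w)&(D[...,1]>-75)),("R",(D[...,1]>w)&(D[...,1]<75))):
  q=D[k&c];h=[(int(z),int((abs(q[:,2]-z)<4).sum())) for z in range(-100,60,8)];print(n,[a for a in h if a[1]])
  q=q[(q[:,2]<-30)];print(np.percentile(q,[1,50,99],axis=0).round(0).tolist())
print(t.round(4),s["finger_gap"])
E
python3 -m creep '[[[0,0,0,0,0,0,0.8],[0,0,0,0,0,0,0.8],[0,0,0,0,0,0,0.8],[0,0,0,0,0,0,0.8]]]' 40; python3 tips.py 30; python3 - <<'E'
from h import *
im,W=cloud("scene");cv2.imwrite("pics/s2.png",cv2.resize(im[130:310,100:340],None,fx=3,fy=3))
E
```

```text
time_s: 4.25
tcp_pos: [0.5496, -0.2209, 0.0962]
eef_rot: [-0.374, 3.119, 0.0]
wrist_force: [-0.3, 0.0, 0.8]
finger_gap: 0.799
finger_force: 0.0
L [(-100, 65), (-92, 151), (-84, 44), (-76, 34), (-68, 45), (-60, 37), (-52, 44), (-44, 27), (-36, 1)]
[[-16.0, -65.0, -129.0], [-10.0, -46.0, -93.0], [10.0, -31.0, -43.0]]
R [(-100, 80), (-92, 155), (-84, 48), (-76, 25), (-68, 33), (-60, 33), (-52, 32), (-44, 16), (-20, 12), (-12, 3), (-4, 9), (4, 3), (20, 12), (28, 3), (36, 3), (44, 6), (52, 1)]
[[-17.0, 30.0, -129.0], [-10.0, 45.0, -96.0], [13.0, 69.0, -46.0]]
[ 0.5496 -0.2209  0.0961] 0.8027151717413135
```

View pics/s2.png

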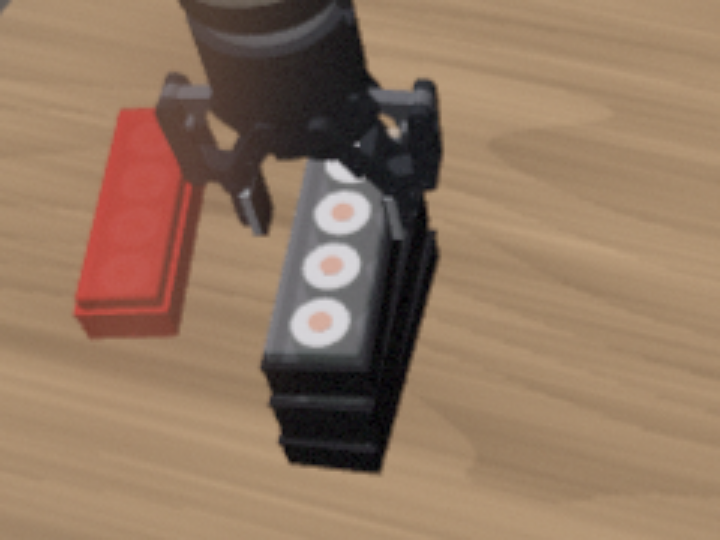

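Tips end about 40 mm behind the reported TCP even when partly closed, and the body follows suit. So the tool reading has a z offset of about 37 mm, while the lateral centring agrees. I'll open, descend about 38 mm and re-check.

```bash
python3 -m creep '[[[0,0,0,0,0,0,1],[0,0,0,0,0,0,1],[0,0,0,0,0,0,1],[0,0,0.01,0,0,0,1],[0,0,0.022,0,0,0,1],[0,0,0.032,0,0,0,1],[0,0,0.037,0,0,0,1],[0,0,0.037,0,0,0,1]]]' 40; python3 tips.py 33; python3 go.py .5495 -.22 .059 13.7
```

```text
time_s: 5.15
tcp_pos: [0.5489, -0.2204, 0.0577]
eef_rot: [0.374, -3.118, -0.002]
wrist_force: [-0.3, 0.7, -0.1]
finger_gap: 0.998
finger_force: 0.0
L [(-100, 121), (-92, 84), (-84, 22), (-76, 29), (-68, 38), (-60, 38), (-52, 31), (-44, 10), (52, 1)]
[[-17.0, -70.0, -129.0], [-10.0, -50.0, -96.0], [9.0, -34.0, -47.0]]
R [(-100, 115), (-92, 95), (-84, 19), (-76, 25), (-68, 34), (-60, 31), (-52, 24)]
[[-17.0, 34.0, -129.0], [-9.0, 52.0, -101.0], [13.0, 75.0, -51.0]]
[ 0.5493 -0.2206  0.0586] 0.9965349640046018
shift [-0.0003  0.0006 -0.0004] turn [ 0.05 -0.03 -0.03] t 5.2 j [-0.6   0.1  -0.16  1.31  0.   -0.84] F [-0.9 -0.4 -0.1] gap 0.997 0.0
```

```bash
python3 -m creep '[[[0,0,0,0,0,0,0.5],[0,0,0,0,0,0,0.5],[0,0,0,0,0,0,0.5],[0,0,0,0,0,0,0.5],[0,0,0,0,0,0,0.5],[0,0,0,0,0,0,0.5],[0,0,0,0,0,0,0.5]]]' 40; python3 -m creep '[[[0,0,-0.002,0,0,0,0.5],[0,0,-0.006,0,0,0,0.5],[0,0,-0.012,0,0,0,0.5],[0,0,-0.02,0,0,0,0.5],[0,0,-0.025,0,0,0,0.5],[0,0,-0.025,0,0,0,0.5]]]'; python3 - <<'E'
from h import *
im,W=cloud("scene");cv2.imwrite("pics/s3.png",cv2.resize(im[130:310,100:340],None,fx=3,fy=3))
E
```

```text
time_s: 5.9
tcp_pos: [0.5501, -0.2212, 0.0599]
eef_rot: [-0.374, 3.118, -0.001]
wrist_force: [-0.6, 0.2, 5.5]
finger_gap: 0.653
finger_force: 43.4
time_s: 6.5
tcp_pos: [0.5503, -0.2213, 0.0855]
eef_rot: [-0.374, 3.118, -0.002]
wrist_force: [0.1, 0.2, -1.4]
finger_gap: 0.65
finger_force: 42.6
```

View pics/s3.png

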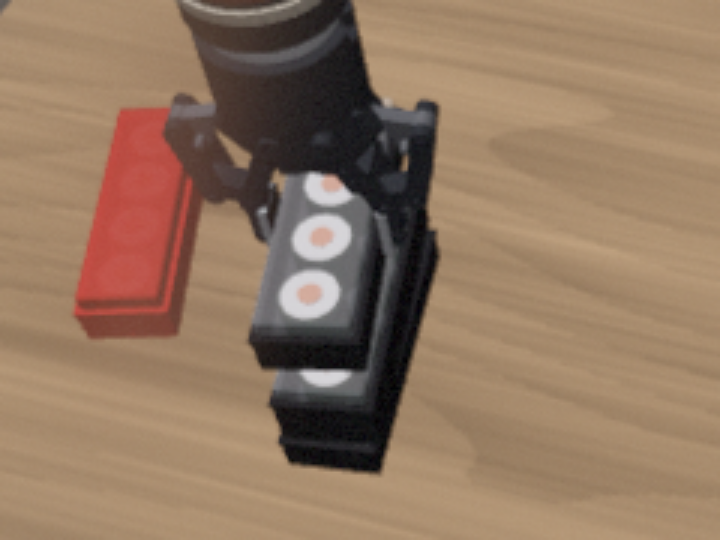

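The picture shows only the top box lifted, level, with the deep box still on the bottom one. Carry it aside.

```bash
python3 -m creep '[[[0,0,-0.015,0,0,0,0.5],[0,0,-0.03,0,0,0,0.5]]]' ; python3 go.py .52 -.005 .03 13.7;
```

```text
time_s: 6.75
tcp_pos: [0.5493, -0.2206, 0.1149]
eef_rot: [0.374, -3.119, -0.001]
wrist_force: [-0.8, -0.8, -1.2]
finger_gap: 0.654
finger_force: 42.8
shift [-0.0226  0.2164  0.0851] turn [ 0.05 -0.03 -0.03] t 6.75 j [-0.6   0.08 -0.08  1.41  0.   -0.84] F [-0.8 -0.8 -1.2] gap 0.654 42.8
```

```bash
python3 -m creep '[[[-0.001,0.01,0,0,0,0,0.5],[-0.004,0.035,0,0,0,0,0.5],[-0.007,0.07,0,0,0,0,0.5],[-0.011,0.105,0,0,0,0,0.5],[-0.015,0.14,0,0,0,0,0.5],[-0.018,0.175,0,0,0,0,0.5],[-0.021,0.2,0.01,0,0,0,0.5],[-0.023,0.215,0.02,0,0,0,0.5]]]';python3 -m creep '[[[0,0,0.015,0,0,0,0.5],[0,0,0.035,0,0,0,0.5],[0,0,0.055,0,0,0,0.5],[0,0,0.065,0,0,0,0.5],[0,0,0.065,0,0,0,0.5]]]'; python3 go.py .52 -.005 -.03 13.7; python3 - <<'E'
from h import *
im,W=cloud("scene");p=near(W,.53,-.005,.12,.03,.12)
z=p[:,2];print(np.histogram(z,20))
E
```

```text
time_s: 7.55
tcp_pos: [0.521, -0.0043, 0.0944]
eef_rot: [-0.377, 3.118, -0.0]
wrist_force: [0.5, -0.6, -1.6]
finger_gap: 0.653
finger_force: 43.0
time_s: 8.05
tcp_pos: [0.5198, -0.0069, 0.0272]
eef_rot: [0.372, -3.117, -0.002]
wrist_force: [-1.6, -0.9, 0.1]
finger_gap: 0.648
finger_force: 43.0
shift [-0.0007  0.0017  0.0572] turn [ 0.08 -0.16 -0.08] t 8.05 j [-0.27 -0.1  -0.41  1.25 -0.   -0.5 ] F [-1.6 -0.9  0.1] gap 0.648 43.0
(array([  14,   37,   29,   30,   48,   52,   49,   35,  163,  112,   58,
        119, 1209,  257,   15,   12,   33,   56,  117,  117]), array([0.05414293, 0.05743576, 0.06072859, 0.06402142, 0.06731425,
       0.07060708, 0.07389991, 0.07719274, 0.08048557, 0.0837784 ,
       0.08707123, 0.09036406, 0.09365689, 0.09694972, 0.10024255,
       0.10353538, 0.10682821, 0.11012104, 0.11341387, 0.1167067 ,
       0.11999953]))
```

Box underside is at about 0.056, as predicted. I'll lower gently.

```bash
python3 -m creep '[[[0,0,0.015,0,0,0,0.5],[0,0,0.032,0,0,0,0.5],[0,0,0.044,0,0,0,0.5],[0,0,0.05,0,0,0,0.5],[0,0,0.053,0,0,0,0.5],[0,0,0.054,0,0,0,0.5],[0,0,0.055,0,0,0,0.5]]]'; python3 go.py .52 -.005 -.03 13.7
```

```text
time_s: 8.8
tcp_pos: [0.5217, -0.0066, -0.0253]
eef_rot: [-0.374, 3.118, -0.0]
wrist_force: [0.1, 0.6, -1.6]
finger_gap: 0.65
finger_force: 43.0
shift [0.0013 0.002  0.0047] turn [-0.02  0.05 -0.02] t 8.8 j [-0.26 -0.05 -0.47  1.15  0.   -0.5 ] F [ 0.1  0.6 -1.6] gap 0.65 43.0
```

```bash
python3 -m creep '[[[0,0,0.002,0,0,0,0.5],[0,0,0.003,0,0,0,0.5],[0,0,0.004,0,0,0,0.5],[0,0,0.004,0,0,0,0.5]]]'; python3 -m creep '[[[0,0,0.001,0,0,0,0.5],[0,0,0.001,0,0,0,0.5]]]'
```

```text
time_s: 9.2
tcp_pos: [0.5211, -0.0065, -0.0299]
eef_rot: [0.374, -3.119, -0.0]
wrist_force: [-0.2, -0.3, -1.8]
finger_gap: 0.649
finger_force: 43.0
time_s: 9.4
tcp_pos: [0.5213, -0.0066, -0.0301]
eef_rot: [-0.374, 3.119, -0.0]
wrist_force: [-3.4, 1.5, 5.4]
finger_gap: 0.65
finger_force: 43.8
```

Contact at reading −0.030. Release and retreat.

```bash
python3 -m creep '[[[0,0,0,0,0,0,0.7],[0,0,0,0,0,0,0.85],[0,0,0,0,0,0,1],[0,0,0,0,0,0,1],[0,0,0,0,0,0,1],[0,0,-0.02,0,0,0,1],[0,0,-0.05,0,0,0,1],[0,0,-0.09,0,0,0,1]]]';python3 -m creep '[[[0,0,-0.04,0,0,0,1],[0,0,-0.08,0,0,0,1],[0,0,-0.08,0,0,0,1]]]'; python3 go.py .549 -.22 .13 11; python3 - <<'E'
from h import *
im,W=cloud("scene")
p=near(W,.52,-.005,.11,.032,.05);print("upper",rect(p),np.median(p[:,2]))
p=near(W,.548,-.22,.11,.082,.1);print("deep",rect(p),np.median(p[:,2]),len(p))
im,W=cloud("top")
p=near(W,.548,-.22,.11,.082,.1);print("deep",rect(p),np.median(p[:,2]),len(p))
p=near(W,.52,-.005,.11,.032,.05);print("upper",rect(p),np.median(p[:,2]))
E
```

```text
time_s: 10.2
tcp_pos: [0.5197, -0.0061, 0.0586]
eef_rot: [0.373, -3.116, -0.002]
wrist_force: [1.3, 0.1, 0.4]
finger_gap: 0.999
finger_force: 0.0
time_s: 10.5
tcp_pos: [0.5242, -0.0073, 0.1453]
eef_rot: [-0.373, 3.111, -0.005]
wrist_force: [0.7, -0.7, 0.3]
finger_gap: 1.001
finger_force: 0.0
shift [ 0.0264 -0.2124  0.016 ] turn [-0.23  0.45  2.68] t 10.5 j [-0.26 -0.14 -0.24  1.46  0.   -0.5 ] F [ 0.7 -0.7  0.3] gap 1.001 0.0
upper [521.2  -4.9 162.6  52.   13.8] 0.03844430041211899
deep [ 549.1 -219.1  162.7   52.5   11.1] 0.08847740344684296 2317
deep [ 548.9 -222.3  161.1   53.6   11.4] 0.08957082166665542 2511
upper [477.6 -22.1  71.7  46.1  12. ] 0.03952441003052298
```

Top box is level on the worktop and the deep box is still in place at (549,−220.7), 11.2°. Go there.

```bash
python3 -m creep '[[[0.002,-0.02,0,0,0,0.3,1],[0.006,-0.055,0,0,0,0.8,1],[0.011,-0.095,0,0,0,1.2,1],[0.016,-0.135,0,0,0,1.8,1],[0.021,-0.17,0.005,0,0,2.2,1],[0.025,-0.2,0.01,0,0,2.5,1],[0.026,-0.2124,0.016,0,0,2.6,1],[0.026,-0.2124,0.016,0,0,2.6,1]]]';python3 -m creep '[[[0,0,0,0,0,0,1]]]'; python3 go.py .549 -.2205 .018 11.2
```

```text
time_s: 11.4
tcp_pos: [0.5449, -0.2194, 0.1205]
eef_rot: [0.3, -3.124, -0.004]
wrist_force: [-0.4, -0.1, 0.3]
finger_gap: 1.002
finger_force: 0.0
time_s: 11.5
tcp_pos: [0.5455, -0.2178, 0.1222]
eef_rot: [0.303, -3.125, -0.003]
wrist_force: [-0.6, 0.5, 0.7]
finger_gap: 0.998
finger_force: 0.0
shift [-0.003  -0.0036  0.1042] turn [ 0.11 -0.07 -0.11] t 11.5 j [-0.6   0.07 -0.08  1.43  0.   -0.8 ] F [-0.6  0.5  0.7] gap 0.998 0.0
```

```bash
python3 -m creep '[[[-0.003,-0.003,0.02,0,0,0,1],[-0.003,-0.003,0.05,0,0,0,1],[-0.003,-0.003,0.08,0,0,0,1],[-0.003,-0.003,0.096,0,0,0,1],[-0.003,-0.003,0.103,0,0,0,1],[-0.003,-0.003,0.103,0,0,0,1],[-0.003,-0.003,0.103,0,0,0,1]]]'; python3 go.py .549 -.2205 .018 11.2; python3 tips.py 33
```

```text
time_s: 12.2
tcp_pos: [0.5505, -0.2216, 0.0217]
eef_rot: [-0.304, 3.125, -0.002]
wrist_force: [0.1, -1.0, 0.6]
finger_gap: 1.001
finger_force: 0.0
shift [0.0012 0.0014 0.0037] turn [-0.07  0.08 -0.11] t 12.2 j [-0.6   0.13 -0.2   1.24  0.   -0.8 ] F [ 0.1 -1.   0.6] gap 1.001 0.0
L [(-100, 116), (-92, 64), (-84, 19), (-76, 28), (-68, 35), (-60, 33), (-52, 28), (-44, 8), (20, 38)]
[[-17.0, -71.0, -128.0], [-10.0, -51.0, -97.0], [10.0, -34.0, -47.0]]
R [(-100, 108), (-92, 73), (-84, 19), (-76, 26), (-68, 29), (-60, 33), (-52, 15), (-44, 2), (20, 76)]
[[-18.0, 34.0, -129.0], [-9.0, 52.0, -102.0], [11.0, 75.0, -51.0]]
[ 0.5506 -0.2219  0.0219] 1.0002929828701645
```

Descend 3 mm more, close, then lift slowly.

```bash
python3 -m creep '[[[0,0.001,0.003,0,0,0,1],[0,0.001,0.003,0,0,0,0.5],[0,0.001,0.003,0,0,0,0.5],[0,0.001,0.003,0,0,0,0.5],[0,0.001,0.003,0,0,0,0.5],[0,0.001,0.003,0,0,0,0.5],[0,0.001,0.003,0,0,0,0.5],[0,0.001,0.003,0,0,0,0.5]]]' 40; python3 -m creep '[[[0,0,-0.002,0,0,0,0.5],[0,0,-0.006,0,0,0,0.5],[0,0,-0.014,0,0,0,0.5],[0,0,-0.025,0,0,0,0.5],[0,0,-0.04,0,0,0,0.5],[0,0,-0.055,0,0,0,0.5],[0,0,-0.07,0,0,0,0.5],[0,0,-0.07,0,0,0,0.5]]]'; python3 - <<'E'
from h import *
im,W=cloud("scene");cv2.imwrite("pics/s4.png",cv2.resize(im[100:340,100:340],None,fx=2.5,fy=2.5))
p=near(W,.548,-.22,.11,.032,.046);print("lower",rect(p),np.median(p[:,2]),len(p))
E
python3 go.py .4975 .226 .1 -.5
```

```text
time_s: 13.05
tcp_pos: [0.5497, -0.2207, 0.0176]
eef_rot: [-0.303, 3.126, -0.001]
wrist_force: [-0.3, -0.8, 4.5]
finger_gap: 0.648
finger_force: 43.3
time_s: 13.85
tcp_pos: [0.551, -0.2215, 0.0906]
eef_rot: [-0.303, 3.123, -0.005]
wrist_force: [0.5, 1.0, -0.3]
finger_gap: 0.652
finger_force: 42.6
lower [ 546.8 -221.7  162.3   52.7    7.7] 0.03839080965084962 1159
shift [-0.0339  0.4489 -0.0119] turn [-0.1   0.13 11.57] t 13.9 j [-0.6   0.09 -0.12  1.36  0.   -0.8 ] F [-0.   0.2 -2.6] gap 0.651 42.6
```

View pics/s4.png

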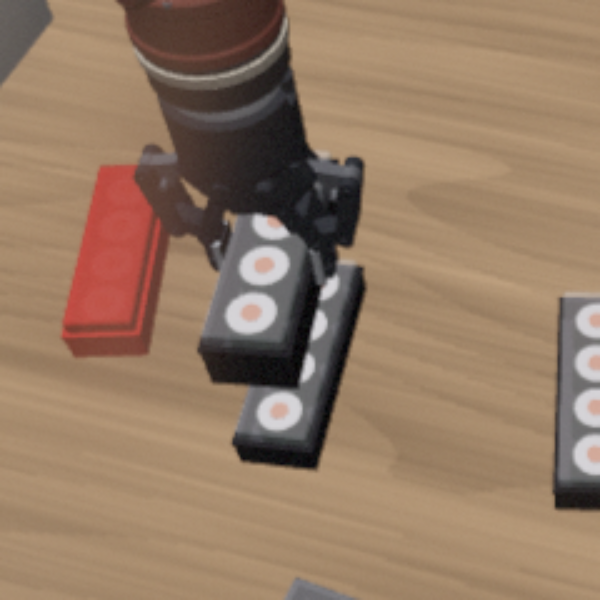

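Deep box is lifted level; the bottom box stays at (547,−222), 7.7°. Carry over to the board.

```bash
python3 -m creep '[[[0,0.01,0,0,0,0,0.5],[-0.002,0.035,0,0,0,0.8,0.5],[-0.005,0.07,0,0,0,1.8,0.5],[-0.008,0.105,0,0,0,2.8,0.5],[-0.011,0.14,0,0,0,3.8,0.5],[-0.014,0.175,0,0,0,4.8,0.5],[-0.016,0.21,0,0,0,5.6,0.5],[-0.018,0.235,0,0,0,6.2,0.5]]]'; python3 go.py .4975 .226 .09 -.5
```

```text
time_s: 14.7
tcp_pos: [0.5204, 0.0164, 0.0861]
eef_rot: [0.134, -3.137, -0.002]
wrist_force: [1.0, 0.1, -1.6]
finger_gap: 0.65
finger_force: 42.8
shift [ 0.0049  0.2108 -0.0036] turn [ 0.06 -0.1   5.41] t 14.7 j [-0.22 -0.13 -0.34  1.36  0.   -0.31] F [ 1.   0.1 -1.6] gap 0.65 42.8
```

```bash
python3 -m creep '[[[0,0.02,0,0,0,0.6,0.5],[0.001,0.055,0,0,0,1.5,0.5],[0.002,0.09,0,0,0,2.4,0.5],[0.003,0.125,0,0,0,3.3,0.5],[0.004,0.16,0,0,0,4.2,0.5],[0.005,0.19,0,0,0,5,0.5],[0.005,0.205,0,0,0,5.4,0.5],[0.005,0.211,0,0,0,5.4,0.5]]]'; python3 -m creep '[[[0,0,0,0,0,0,0.5],[0,0,0,0,0,0,0.5]]]'; python3 go.py .4975 .226 -.0025 -.5
python3 - <<'E'
from h import *
for c in("scene","top"):
    im,W=cloud(c);p=near(W,.5,.225,.16,.013,.03);print(c,"board",rect(p))
    p=near(W,.5,.225,.13,.145,.172);print("boxtop",len(p),rect(p) if len(p)>9 else'',np.histogram(p[:,2],8))
E
```

```text
time_s: 15.5
tcp_pos: [0.4975, 0.2251, 0.0862]
eef_rot: [-0.011, -3.14, 0.0]
wrist_force: [0.6, -0.3, -2.4]
finger_gap: 0.65
finger_force: 42.9
time_s: 15.7
tcp_pos: [0.4988, 0.2229, 0.0868]
eef_rot: [-0.015, -3.141, 0.0]
wrist_force: [-0.2, 0.1, -1.7]
finger_gap: 0.651
finger_force: 42.9
shift [0.0012 0.0032 0.0893] turn [-0.02 -0.04 -0.04] t 15.7 j [ 0.18 -0.05 -0.26  1.36 -0.    0.19] F [-0.2  0.1 -1.7] gap 0.651 42.9
scene board [498.2 227.3 233.6 130.8  -0.5]
boxtop 2379 [522.6 219.6 126.7 106.7 -24.5] (array([ 200,  100,  112, 1389,  463,   21,   44,   50]), array([0.14500749, 0.14837596, 0.15174444, 0.15511291, 0.15848138,
       0.16184985, 0.16521832, 0.1685868 , 0.17195527]))
top board [ 4.979e+02  2.249e+02  2.301e+02  1.329e+02 -1.000e-01]
boxtop 2280 [497.9 215.6 167.2  68.7  -1. ] (array([ 209,   67,   53,  472, 1284,  192,    0,    3]), array([0.14504074, 0.14822067, 0.15140059, 0.15458052, 0.15776045,
       0.16094037, 0.1641203 , 0.16730023, 0.17048015]))
```

```bash
python3 -m creep '[[[0.001,0.003,0.015,0,0,0,0.5],[0.001,0.003,0.04,0,0,0,0.5],[0.001,0.003,0.06,0,0,0,0.5],[0.001,0.003,0.074,0,0,0,0.5],[0.001,0.003,0.08,0,0,0,0.5],[0.001,0.003,0.083,0,0,0,0.5],[0.001,0.003,0.084,0,0,0,0.5],[0.001,0.003,0.085,0,0,0,0.5]]]'; python3 -m creep '[[[0,0,0.001,0,0,0,0.5],[0,0,0.002,0,0,0,0.5],[0,0,0.002,0,0,0,0.5]]]'
```

```text
time_s: 16.6
tcp_pos: [0.4989, 0.2266, 0.0031]
eef_rot: [0.015, 3.14, 0.001]
wrist_force: [0.0, 0.2, -1.6]
finger_gap: 0.65
finger_force: 42.9
time_s: 16.9
tcp_pos: [0.4982, 0.2265, 0.0004]
eef_rot: [0.014, 3.141, 0.0]
wrist_force: [0.3, -0.5, -1.3]
finger_gap: 0.653
finger_force: 42.9
```

```bash
python3 -m creep '[[[0,0,0.001,0,0,0,0.5],[0,0,0.002,0,0,0,0.5],[0,0,0.002,0,0,0,0.5]]]'; python3 -m creep '[[[0,0,0.001,0,0,0,0.5],[0,0,0.001,0,0,0,0.5]]]'
```

```text
time_s: 17.2
tcp_pos: [0.498, 0.2264, -0.002]
eef_rot: [-0.014, -3.141, -0.0]
wrist_force: [0.0, -0.0, -0.5]
finger_gap: 0.648
finger_force: 42.9
time_s: 17.4
tcp_pos: [0.4982, 0.2265, -0.0024]
eef_rot: [0.015, 3.141, 0.0]
wrist_force: [-3.0, -0.5, 2.5]
finger_gap: 0.651
finger_force: 43.3
```

In contact with the board. Release and retreat.

```bash
python3 -m creep '[[[0,0,0,0,0,0,0.7],[0,0,0,0,0,0,0.85],[0,0,0,0,0,0,1],[0,0,0,0,0,0,1],[0,0,0,0,0,0,1],[0,0,-0.02,0,0,0,1],[0,0,-0.05,0,0,0,1],[0,0,-0.09,0,0,0,1]]]';python3 -m creep '[[[0,0,-0.02,0,0,0,1],[0,0,-0.03,0,0,0,1],[0,0,-0.03,0,0,0,1]]]'; python3 - <<'E'
from h import *
for c in("scene","top"):
    im,W=cloud(c);p=near(W,.5,.225,.11,.062,.08);print(c,"deep",rect(p),np.median(p[:,2]))
    p=near(W,.52,-.005,.11,.032,.05);print("upper",rect(p),np.median(p[:,2]))
    p=near(W,.548,-.22,.11,.032,.046);print("lower",rect(p),np.median(p[:,2]),len(p))
E
python3 go.py .521 -.0065 .11 13.7
```

```text
time_s: 18.2
tcp_pos: [0.4967, 0.2262, 0.0866]
eef_rot: [-0.014, -3.138, 0.001]
wrist_force: [0.3, 0.4, 0.5]
finger_gap: 1.004
finger_force: 0.0
time_s: 18.5
tcp_pos: [0.4989, 0.2266, 0.1182]
eef_rot: [0.015, 3.14, 0.001]
wrist_force: [0.8, 0.1, -0.6]
finger_gap: 0.999
finger_force: 0.0
scene deep [497.9 228.  161.6  52.5  -0.6] 0.06831342947352781
upper [521.1  -5.  162.9  51.9  13.8] 0.03843528859552364
lower [ 546.  -222.4  162.5   52.7    8.5] 0.03850837642624827 2143
top deep [ 4.963e+02  2.252e+02  1.612e+02  5.320e+01 -4.000e-01] 0.06946494667696612
upper [520.7  -7.3 161.1  52.6  13.8] 0.03960053789521112
lower [ 545.4 -225.6  160.6   53.1    8.2] 0.03946145275213808 2272
shift [-0.0256 -0.2326  0.0059] turn [ -0.    -0.09 -14.23] t 18.6 j [ 0.19 -0.06 -0.21  1.41  0.    0.2 ] F [ 0.  -0.2  0.7] gap 1.0 0.0
```

Deep box is placed within about 2 mm. The top box is at (521,−6), 13.8°, and the bottom box at (545.7,−224), 8.4°. Return for the top box.

```bash
python3 -m creep '[[[-0.002,-0.015,0,0,0,-1,1],[-0.006,-0.05,0,0,0,-3,1],[-0.01,-0.09,0,0,0,-5.5,1],[-0.014,-0.13,0,0,0,-8,1],[-0.018,-0.165,0,0,0,-10,1],[-0.022,-0.2,0,0,0,-12,1],[-0.0255,-0.225,0.003,0,0,-14,1],[-0.0255,-0.2325,0.006,0,0,-14.2,1]]]';python3 -m creep '[[[0,0,0,0,0,0,1],[0,0,0,0,0,0,1]]]'; python3 go.py .521 -.0065 -.029 13.8
```

```text
time_s: 19.4
tcp_pos: [0.5208, -0.0083, 0.1093]
eef_rot: [0.371, -3.117, -0.001]
wrist_force: [0.7, -0.6, -0.1]
finger_gap: 0.999
finger_force: 0.0
time_s: 19.6
tcp_pos: [0.5208, -0.0053, 0.1103]
eef_rot: [0.373, -3.118, -0.002]
wrist_force: [0.3, -0.4, -0.3]
finger_gap: 0.999
finger_force: 0.0
shift [-1.000e-04 -1.400e-03  1.393e-01] turn [ 0.06 -0.07 -0.15] t 19.6 j [-0.26 -0.13 -0.3   1.41  0.   -0.5 ] F [ 0.3 -0.4 -0.3] gap 0.999 0.0
```

```bash
python3 -m creep '[[[0,-0.001,0.02,0,0,0,1],[0,-0.001,0.055,0,0,0,1],[0,-0.001,0.09,0,0,0,1],[0,-0.001,0.115,0,0,0,1],[0,-0.001,0.13,0,0,0,1],[0,-0.001,0.136,0,0,0,1],[0,-0.001,0.139,0,0,0,1],[0,-0.001,0.139,0,0,0,1]]]'; python3 go.py .521 -.0065 -.029 13.8
```

```text
time_s: 20.4
tcp_pos: [0.5224, -0.0071, -0.027]
eef_rot: [-0.374, 3.118, -0.001]
wrist_force: [0.0, 0.1, 0.5]
finger_gap: 1.003
finger_force: 0.0
shift [0.0012 0.001  0.002 ] turn [-0.03  0.06 -0.11] t 20.4 j [-0.26 -0.04 -0.47  1.15  0.   -0.5 ] F [0.  0.1 0.5] gap 1.003 0.0
```

```bash
python3 -m creep '[[[0,0,0.001,0,0,0,0.5],[0,0,0.001,0,0,0,0.5],[0,0,0.001,0,0,0,0.5],[0,0,0.001,0,0,0,0.5],[0,0,0.001,0,0,0,0.5],[0,0,0.001,0,0,0,0.5],[0,0,0.001,0,0,0,0.5]]]' 40; python3 -m creep '[[[0,0,-0.002,0,0,0,0.5],[0,0,-0.008,0,0,0,0.5],[0,0,-0.02,0,0,0,0.5],[0,0,-0.04,0,0,0,0.5],[0,0,-0.06,0,0,0,0.5],[0,0,-0.08,0,0,0,0.5],[0,0,-0.095,0,0,0,0.5],[0,0,-0.095,0,0,0,0.5]]]'; python3 go.py .5462 -.2243 .066 8.4
```

```text
time_s: 21.1
tcp_pos: [0.5225, -0.0074, -0.0278]
eef_rot: [-0.374, 3.118, -0.0]
wrist_force: [-0.3, -0.1, 6.0]
finger_gap: 0.649
finger_force: 43.7
time_s: 21.9
tcp_pos: [0.5233, -0.0077, 0.069]
eef_rot: [-0.373, 3.115, -0.002]
wrist_force: [0.0, -0.4, -1.6]
finger_gap: 0.648
finger_force: 42.9
shift [ 0.029  -0.2159  0.0033] turn [-0.1   0.21  5.27] t 21.9 j [-0.26 -0.12 -0.36  1.33  0.   -0.5 ] F [ 0.  -0.4 -1.6] gap 0.648 42.9
```

```bash
python3 -m creep '[[[0.001,-0.012,0,0,0,0.3,0.5],[0.005,-0.04,0,0,0,1,0.5],[0.01,-0.075,0,0,0,1.8,0.5],[0.015,-0.11,0,0,0,2.7,0.5],[0.02,-0.145,0,0,0,3.6,0.5],[0.024,-0.18,0,0,0,4.5,0.5],[0.028,-0.205,0,0,0,5.1,0.5],[0.029,-0.216,0,0,0,5.3,0.5]]]';python3 -m creep '[[[0,0,0,0,0,0,0.5],[0,0,0,0,0,0,0.5]]]'; python3 go.py .5465 -.2245 .012 8.4
```

```text
time_s: 22.7
tcp_pos: [0.5435, -0.2266, 0.0645]
eef_rot: [0.224, -3.132, -0.001]
wrist_force: [0.2, 1.1, -1.6]
finger_gap: 0.65
finger_force: 43.0
time_s: 22.9
tcp_pos: [0.544, -0.2232, 0.0654]
eef_rot: [0.229, -3.132, -0.002]
wrist_force: [-0.0, 2.3, -1.4]
finger_gap: 0.649
finger_force: 43.0
shift [-0.0023 -0.0017  0.0534] turn [ 0.08 -0.05 -0.02] t 22.9 j [-0.61  0.09 -0.16  1.32  0.   -0.76] F [-0.   2.3 -1.4] gap 0.649 43.0
```

```bash
python3 -m creep '[[[-0.002,-0.001,0.01,0,0,0,0.5],[-0.002,-0.001,0.025,0,0,0,0.5],[-0.002,-0.001,0.037,0,0,0,0.5],[-0.002,-0.001,0.044,0,0,0,0.5],[-0.002,-0.001,0.048,0,0,0,0.5],[-0.002,-0.001,0.049,0,0,0,0.5],[-0.002,-0.001,0.05,0,0,0,0.5],[-0.002,-0.001,0.05,0,0,0,0.5]]]'; python3 go.py .5465 -.2245 .012 8.4;python3 - <<'E'
from h import *
im,W=cloud("scene");p=near(W,.546,-.224,.13,.0,.2);R=np.radians(8.4)
t=p[:,:2]@[np.cos(R),np.sin(R)];n=p[:,:2]@[-np.sin(R),np.cos(R)]
for a,b in((.006,.034),(.052,.076)):
  k=(p[:,2]>a)&(p[:,2]<b);print(k.sum(),np.percentile(t[k],[95,98]).round(4),[round(np.percentile(n[k&(t<.53)],q),4) for q in(90,95)])
E
```

```text
time_s: 23.7
tcp_pos: [0.547, -0.2249, 0.0166]
eef_rot: [-0.229, 3.133, -0.001]
wrist_force: [0.1, 0.1, -0.4]
finger_gap: 0.649
finger_force: 43.0
shift [0.0004 0.0004 0.0046] turn [-0.02  0.03 -0.03] t 23.7 j [-0.61  0.13 -0.21  1.23  0.   -0.76] F [ 0.1  0.1 -0.4] gap 0.649 43.0
655 [0.5905 0.591 ] [np.float64(-0.2717), np.float64(-0.2715)]
577 [0.5906 0.591 ] [np.float64(-0.2604), np.float64(-0.2595)]
```

```bash
python3 -m creep '[[[0,0,0.001,0,0,0,0.5],[0,0,0.002,0,0,0,0.5],[0,0,0.003,0,0,0,0.5],[0,0,0.0035,0,0,0,0.5]]]'; python3 -m creep '[[[0,0,0.001,0,0,0,0.5],[0,0,0.001,0,0,0,0.5]]]'
```

```text
time_s: 24.15
tcp_pos: [0.5466, -0.2246, 0.0125]
eef_rot: [0.229, -3.133, -0.0]
wrist_force: [0.3, -0.8, -1.9]
finger_gap: 0.652
finger_force: 43.0
time_s: 24.35
tcp_pos: [0.5467, -0.2247, 0.0122]
eef_rot: [-0.229, 3.133, -0.0]
wrist_force: [-2.6, 1.1, 3.6]
finger_gap: 0.648
finger_force: 43.5
```

Contact at the predicted height. Release and retreat.

```bash
python3 -m creep '[[[0,0,0,0,0,0,0.7],[0,0,0,0,0,0,0.85],[0,0,0,0,0,0,1],[0,0,0,0,0,0,1],[0,0,0,0,0,0,1],[0,0,-0.02,0,0,0,1],[0,0,-0.05,0,0,0,1],[0,0,-0.09,0,0,0,1]]]';python3 -m creep '[[[0,0,-0.03,0,0,0,1],[0,0.04,-0.04,0,0,0,1],[0,0.08,-0.04,0,0,0,1],[0,0.12,-0.04,0,0,0,1],[0,0.15,-0.04,0,0,0,1],[0,0.16,-0.04,0,0,0,1],[0,0.16,-0.04,0,0,0,1]]]'; python3 - <<'E'
from h import *
for c in("scene","top"):
    im,W=cloud(c);p=near(W,.5,.225,.11,.062,.08);print(c,"deep",rect(p),np.median(p[:,2]))
    p=near(W,.548,-.22,.11,.072,.09);print("upper",rect(p),np.median(p[:,2]))
    p=near(W,.548,-.22,.105,.046,.074);print("band up",rect(p))
    p=near(W,.548,-.22,.105,.006,.034);print("band low",rect(p))
    if c=="scene":cv2.imwrite("pics/end.png",im)
E
```

```text
time_s: 25.15
tcp_pos: [0.5455, -0.2239, 0.1009]
eef_rot: [0.229, -3.131, -0.003]
wrist_force: [1.2, -0.2, 0.6]
finger_gap: 1.001
finger_force: 0.0
time_s: 25.85
tcp_pos: [0.5234, -0.0655, 0.1419]
eef_rot: [-0.232, 3.133, -0.0]
wrist_force: [-0.5, -0.8, -0.1]
finger_gap: 1.001
finger_force: 0.0
scene deep [497.  227.9 163.5  52.5  -0.8] 0.06840367147338472
upper [ 546.8 -222.4  162.    52.5    8.6] 0.07846516867280995
band up [ 549.3 -198.8  176.    56.    -9.4]
band low [ 546.6 -219.5  167.8   57.5    6.1]
top deep [496.  225.1 161.5  53.   -0.5] 0.06952152200201966
upper [ 545.5 -225.8  161.3   53.3    8.7] 0.07951548103174544
band up [ 545.6 -225.6  167.6   59.     8.1]
band low [ 519.7 -202.7  122.5   30.8   -4.8]
```

View pics/end.png

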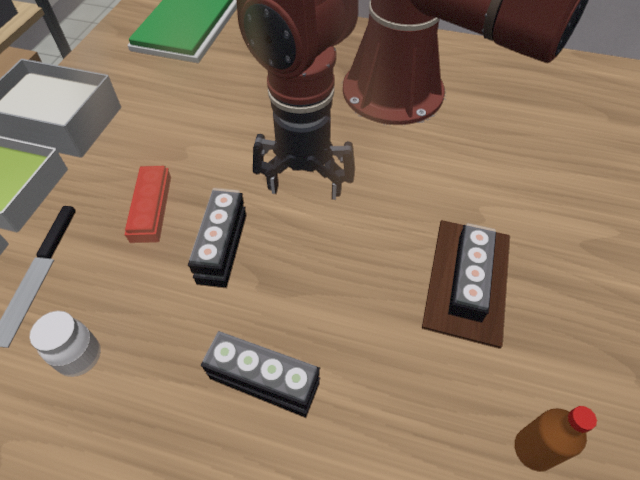

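The final picture shows the two boxes squarely stacked at (217,237), the deep box on the middle of the board at (474,272), and the gripper clear.

```bash
python3 -c "
from rig import manip;print(manip.job_done())"
```

```text
the job is handed in; nothing more can be done
None
```

The job is handed in at about 26 s: the deep box lies on the middle of the serving board (within about 2 mm and 1°), the top box is back squarely on the bottom box, which I measured within about 2 mm of its start, and the gripper is clear; no verdict was returned.

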